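# Tilt the rolling pin out of its half-covered box

### The arm

A 7-joint arm with a two-finger parallel gripper is mounted at the origin on the work surface. World frame = base frame: x ahead of the robot, y to its left, z up, the work surface at z = 0. Lengths are in m, angles in rad, forces in N, time in s.
With the tool pointing down it reaches from about 0.4 to 0.925 m from the base axis. Payload 5.6 kg.
Tool frame: the origin (TCP) lies at the very end of the fingers, on their centre line; the grasp point (between the pads) lies 19 mm behind it; z points along the fingers, y is the direction in which the jaws open and shut (so a half turn about z gives the same grasp; the last joint's range is limited). The gripper opens to 85 mm and grips with 20 to 120 N. Pads are 22 mm wide; open, the fingers measure 114 mm over their backs; the gripper's body (76 mm by 85 mm) begins 54 mm behind the grasp point. The pads swing forward as they close: fully open they stand 13 mm farther back than shut.
Start: joints at [1.218, 0.468, -0.012, 1.603, 0.006, 1.071, -0.056], TCP at [0.198, -0.619, 0.231] pointing down, gripper open.
Joint ranges: [-2.53, 2.53], [-0.31, 2.02], [-1.57, 1.55], [0.28, 2.44], [-1.29, 4.43], [0.15, 1.84], [-2.92, 2.92]. Speed limits (rad/s): [2.57, 2.57, 3.14, 3.14, 3.14, 3.14, 3.14].

### API

Orientations are given as a unit quaternion [w, x, y, z].
In Python, from workcell import arm gives the robot as it stands.
- The arm moves only by the tool carry_out, never from a script. Its argument "targets" is text: rows parted by semicolons, each of 7 numbers parted by spaces: the turn, a rotation vector about the tool's x, y, z in degrees, then the shift along the tool's x, y, z in m, then the opening, from -1 (shut) to 1 (fully open). In form: ax ay az x y z hand; .... A call has 1 to 10 rows; each row is the pose to reach, as a shift and turn from the pose measured when the call began, along the tool's axes at that moment; what a row does not reach only later rows make up. A row lasts 1/8 s, in which the tool goes at most 62.5 mm and 10.7 degrees, less where a joint would pass 70% of its speed; a pose out of reach is approached as far as the arm can. A call with a gripper value outside its range is refused whole. The fingers move at their own pace and stop on an object; "squeeze" is the grip in N (left out, the last holds). Time passes only in rows, so rows that repeat a pose let the fingers close. It gives the time, the measured TCP pose, the force and the opening at its end, in the units of the state.
- arm.observe(): the state, without advancing time (a new reading comes with each control period).
- arm.camera(name): name is "side" or "top" or "wrist"; returns (picture, depth): 480x640x3 uint8, red, green, blue; 480x640 float32, m along the optical axis (not along the pixel's ray), 0 where there is no reading.
- arm.camera_model(name): a dict with "fx", "fy", "cx", "cy" (pixels), "rvec" (rotation vector, rad) and "tvec" (3), from world to camera coordinates, as OpenCV has them. Camera axes: x right, y down, z forward; pixel columns grow to the right and rows downward; lengths in m; the calibration is good to about 2 mm. A picture is of the moment at which its call begins: read the wrist's pose just before it. camera_model takes no time and is no camera call; for the wrist camera it gives the pose at the moment of the call.
- arm.hand_in(): hands the job in, once; it reports no verdict.
The state is a dict: "time": time; "qpos": joint angles; "qd": joint speeds; "joint_efforts": joint torques, N m; "tcp_pos": TCP position; "ee_rot": TCP orientation; "wrist_force": force on the tool from outside, world axes, zero at the start; "wrist_torque": the same for the moment, N m; "finger_gap": opening from 0.0 (shut) to 1.0 (fully open).
Only numpy, scipy, OpenCV 4.12 (cv2) and the standard library are available. Lean on these libraries where they do the work, as an engineer would, in place of code of your own. Each camera call takes 0.05 s, during which the arm holds its last target. There are 200 camera calls.

### The job

The rolling pin lies in the pine box with one end under the fixed cover, and a small paddle board lies across the box's open part. First lay the board flat in the middle of the cork mat and let go of it; then take the pin, which is longer than the opening, tilt it so that its free end comes up out of the opening while the other end is still under the cover, and draw it out. Finish while holding the pin still in the gripper, all of it at least 6 cm above the top of the box and touching nothing else, and leave the other crockery where it stands.

Things in the scene. Friction and masses are not known exactly. Their poses are not given: they have to be found in the camera images.
- box: Fixed pine box, open at the top but for a fixed cover at its +y end. Outside 154 (x) by 269 (y) by 76 mm high, inside 130 by 245 mm, walls 12 mm, floor 10 mm thick. Origin: centre of the underside, on the table; z up, y along the box towards the covered end. The inner face of the -y end wall is 122.5 mm from the origin.
- cover_edge (a point): Middle of the upper edge of the box's cover, 52.5 mm on the +y side of the box's origin, at rim height (76 mm). The cover runs from here 70 mm to the +y end wall over the full width; 10 mm thick, underside 66 mm above the table. The open part, 130 by 175 mm, runs from here towards the box's -y.
- pin: Plain wooden rolling pin: a round rod 222 mm long, 30 mm thick, edges of the ends rounded by 4 mm; about 0.12 kg. Lies on the box floor (axis 25 mm above the table) roughly along the box, one end under the cover, free to roll. Origin: its middle, on the axis; y along the rod towards the end under the cover; x and z turn as it rolls.
- pin_inner (a point): Centre of the end face of the pin that starts under the cover, 111 mm from the pin's middle.
- pin_outer (a point): Centre of the other end face of the pin, the free end in the open part of the box, 111 mm from the pin's middle.
- board: Small wooden paddle board, loose, 200 mm long, 12 mm thick, about 0.09 kg, lying across the rims of the open part, underside 76 mm above the table. Blade 160 by 52 mm, from x = -70 to +90 mm; 24 mm wide handle on to x = -110 mm. Origin: in the underside, at the centre of mass; x along its length, y across, z up.
- mat: Thin cork mat fixed on the table, 240 (x) by 160 (y) by 4 mm, empty at the start. Origin: centre of its underside; z up.
- mug_right: Ochre mug, 78 mm high, 80 mm wide, bystander to the right of the mat. Origin: centre of its underside.
- mug_left: Ochre mug, 78 mm high, 80 mm wide; bystander to the left of the box. Origin: centre of its underside.
- tumbler_a: Amber glass tumbler, 110 mm high, 74 mm wide; bystander beyond the box. Origin: centre of its underside.
- tumbler_b: Amber glass tumbler, 110 mm high, 74 mm wide; bystander beyond the mat. Origin: centre of its underside.
- bowl: Small white bowl, 50 mm high, 110 mm wide; bystander to the left of the box. Origin: centre of its underside.
- ramekin: Small white pot, 45 mm high, 84 mm wide; bystander beyond the box. Origin: centre of its underside.
Things that resemble listed ones, but are neither listed nor needed, are in the scene too. There is more than one size of the board; the one meant has the size given above.

How it is judged:
By the outcome, as a careful person would: the job done as asked, in the order asked, and still so for the second after the job is handed in, while the arm keeps its last pose, push and grip.
It also fails if it takes over 58 s, if anything falls off the work surface, if the arm or the gripper's body presses on something with over 40 N, if the wrist force passes 120 N, or if a joint passes its speed limit or range.

## Working session

There is one attempt and no reset: what is moved stays moved. The work goes in short steps, Python scripts to look and compute and a tool call to move; the robot and the scene stay as the last step left them, time stands still between calls to the robot, and variables do not carry over. Pictures are saved under pics/ and viewed, about 8 in all and at most 12, crops included, and the job is handed in when it is done.

Besides the shell and the picture viewer there is one more tool, called after "Emit:" in YAML: its name, and indented under it one key for each argument. carry_out: Moves the arm, as the interface text tells. Its arguments: {"type":"object","properties":{"targets":{"type":"string"},"squeeze":{"type":"number"}},"required":["targets"]}

```bash
ls; mkdir -p pics; cat > h.py <<'E'
import numpy as np, cv2
from scipy.spatial.transform import Rotation as R
from workcell import arm
def shot(n,f=None):
    m=arm.camera_model(n); p,d=arm.camera(n)
    if f: cv2.imwrite('pics/'+f,cv2.cvtColor(p,cv2.COLOR_RGB2BGR))
    np.savez('pics/'+(f or n)+'.npz',p=p,d=d,**{k:np.array(v) for k,v in m.items()})
    return p,d,m
def load(f): return np.load('pics/'+f+'.npz')
def pts(d,m):
    Rm=cv2.Rodrigues(np.array(m['rvec'],float))[0]; t=np.array(m['tvec'],float).ravel()
    v,u=np.mgrid[:480,:640]
    c=np.stack([(u-m['cx'])/m['fx']*d,(v-m['cy'])/m['fy']*d,d],-1)
    return (c-t)@Rm   # world
def ray(uv,z,m):
    Rm=cv2.Rodrigues(np.array(m['rvec'],float))[0]; t=np.array(m['tvec'],float).ravel()
    uv=np.atleast_2d(uv); c=np.stack([(uv[:,0]-m['cx'])/m['fx'],(uv[:,1]-m['cy'])/m['fy'],np.ones(len(uv))],-1)@Rm
    o=-Rm.T@t; return o+c*((z-o[2])/c[:,2])[:,None]
def Rt():
    s=arm.observe(); q=s['ee_rot']; return np.array(s['tcp_pos']),R.from_quat([q[1],q[2],q[3],q[0]])
def go(p,Rg):
    "shift/turn from current pose to world pose"
    p0,R0=Rt(); print('turn',np.degrees((R0.inv()*Rg).as_rotvec()).round(2),'shift',R0.inv().apply(np.array(p)-p0).round(4))
E
python3 - <<'E'
from h import *
for n in('top','side','wrist'): shot(n,n+'0.png')
a=[cv2.imread('pics/%s0.png'%n) for n in('top','side')]
s=arm.observe(); print(s)
m=arm.camera_model('top'); print(m)
E
```

```text
pics
{'time': 0.15, 'qpos': array([ 1.21801899,  0.46818973, -0.01156243,  1.6034077 ,  0.00602033,
        1.07140085, -0.05624922]), 'qd': array([ 0.00036363, -0.00103117,  0.00064847, -0.00436418, -0.00048376,
        0.00050613, -0.00071145]), 'joint_efforts': array([ 1.03059167e-03, -5.32797217e+01,  2.16470717e-02, -2.51554120e+01,
        1.15069133e-02,  5.59467109e-03, -2.11434207e-05]), 'tcp_pos': array([ 0.19793234, -0.6186837 ,  0.23054932]), 'ee_rot': array([-6.63764462e-04,  9.88031613e-01,  1.54249991e-01, -1.74677508e-04]), 'wrist_force': array([-0.05058907, -0.04387505, -0.13087727]), 'wrist_torque': array([-0.02706541,  0.01860628,  0.02199881]), 'finger_gap': 0.9993174230150823}
{'fx': 495.05356975601916, 'fy': 495.05356975601916, 'cx': 321.73639189695587, 'cy': 238.97720376616522, 'rvec': array([ 2.14804404, -2.12815383,  0.18600596]), 'tvec': array([-0.06255064,  0.51693818,  1.32190639])}
```

View pics/top0.png

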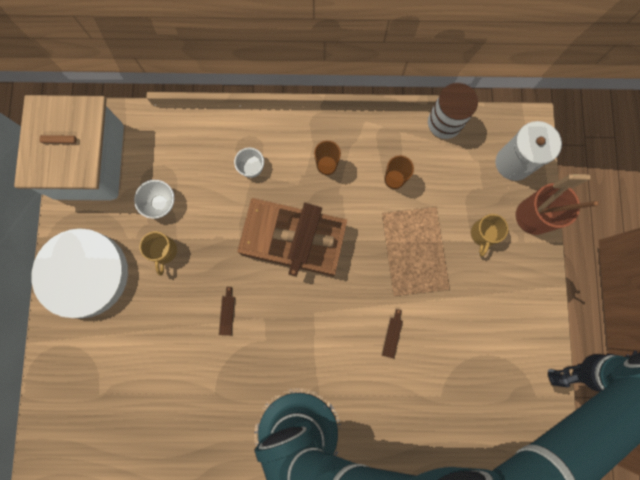

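View pics/side0.png

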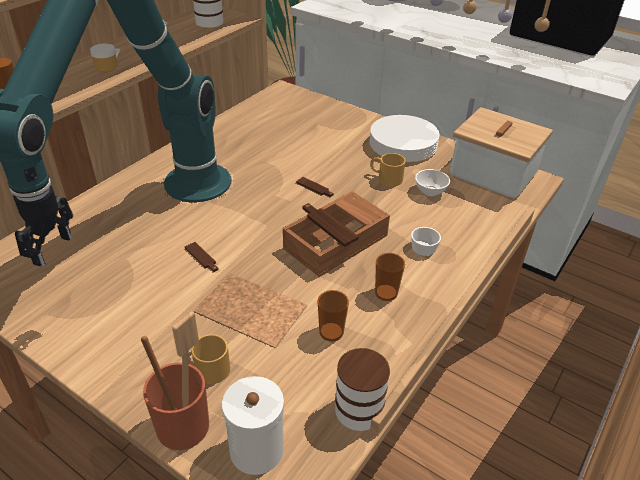

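The top view shows the box around (293,237) with its cover on the left, the board crossing at (305,240) and the mat at (416,250). The side view agrees. Next I measure.

```bash
python3 - <<'E'
from h import *
from collections import namedtuple
L=load('top0.png'); m=L; P=pts(L['d'],m); p=L['p']
hsv=cv2.cvtColor(p,cv2.COLOR_RGB2HSV)
print('table z',np.median(P[300:320,260:360,2]), 'depth zero frac',(L['d']==0).mean())
reg=np.zeros((480,640),bool); reg[190:285,230:360]=1
Z=P[...,2]
np.set_printoptions(precision=4,suppress=True)
def rect(mask,z):
    v,u=np.nonzero(mask); X=ray(np.stack([u,v],1),z,m)[:,:2].astype(np.float32)
    r=cv2.minAreaRect(X); return r
rim=reg&(Z>0.066)&(Z<0.082); print('rim',rect(rim,.076),rim.sum())
brd=reg&(Z>0.083)&(Z<0.1); n,l,s,c=cv2.connectedComponentsWithStats(brd.astype(np.uint8)); k=1+np.argmax(s[1:,4]); print('board',rect(l==k,.088),s[k,4],Z[l==k].mean())
bl=l==k; v,u=np.nonzero(bl); X=ray(np.stack([u,v],1),.088,m)[:,:2]; mu=X.mean(0); e=np.linalg.svd(X-mu,full_matrices=False)[2]; t=(X-mu)@e.T
print('boardaxis',mu,e[0],t.min(0),t.max(0))
for a in np.arange(t[:,0].min(),t[:,0].max(),.02):
    w=t[(t[:,0]>=a)&(t[:,0]<a+.02),1]; print(round(a,3),w.min().round(4),w.max().round(4))
mat=np.zeros_like(reg); mat[200:305,375:460]=1
mm=mat&(hsv[...,1]>0)&(abs(Z-0.004)<.004)
# cork colour
print('mat col',hsv[250,416],'table',hsv[320,330], 'board',hsv[240,303],'pin',hsv[240,322],'floor',hsv[225,290],p[240,322],p[250,416],p[320,350])
pin=reg&(Z>.02)&(Z<.05); print('pinpix',pin.sum())
big=cv2.resize(p[185:290,230:460],None,fx=3.4,fy=3.4,interpolation=cv2.INTER_CUBIC); cv2.imwrite('pics/c1.png',big[...,::-1])
E
```

```text
table z 0.00011671865365435509 depth zero frac 0.004127604166666667
rim ((0.5179290771484375, 0.023963332176208496), (0.2686527669429779, 0.2011352777481079), 77.48817443847656) 2454
board ((0.5098856687545776, -0.005655806511640549), (0.05202140286564827, 0.1996219903230667), 74.54756927490234) 1238 0.08804283288402626
boardaxis [ 0.518  -0.0078] [-0.9635  0.2679] [-0.0914 -0.0259] [0.1082 0.0261]
-0.091 -0.0258 0.0259
-0.071 -0.0257 0.0256
-0.051 -0.0254 0.0258
-0.031 -0.0259 0.026
-0.011 -0.0259 0.0261
0.009 -0.0256 0.026
0.029 -0.0258 0.0261
0.049 -0.0258 0.0259
0.069 -0.0113 0.0118
0.089 -0.0118 0.012
mat col [ 14 111 152] table [ 16 105 178] board [ 11 119  75] pin [ 15  94 108] floor [ 13 132 106] [108  88  68] [152 116  86] [186 151 112]
pinpix 614
```

View pics/c1.png

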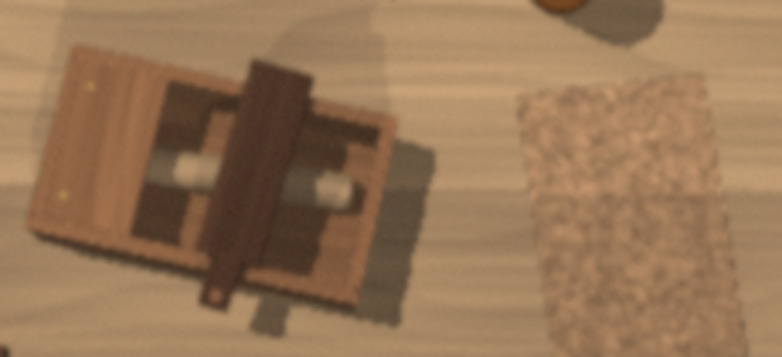

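The crop shows the pin's free end near crop (350,190), running left under the cover edge at x≈150, and the board's handle at the bottom.

```bash
python3 - <<'E'
from h import *
np.set_printoptions(precision=4,suppress=True)
L=load('top0.png'); m=L; P=pts(L['d'],m); p=L['p']; Z=P[...,2]
reg=np.zeros((480,640),bool); reg[190:285,230:360]=1
rim=reg&(Z>0.066)&(Z<0.082)
v,u=np.nonzero(rim); X=ray(np.stack([u,v],1),.076,m)[:,:2]
# cut handle: keep angle search by minAreaRect of cover+rims excluding pts far from hull; iterate
keep=np.ones(len(X),bool); c0=np.array([.5246,.027])
h=np.radians(77.49); a=np.array([np.cos(h),np.sin(h)]); b=np.array([a[1],-a[0]])
s=X@a; t=X@b
print('along',s.min(),s.max(),'across pct',np.percentile(t,[0,1,2,5,95,98,99,100]))
for lo in np.arange(s.min(),s.max(),.03):
    k=(s>=lo)&(s<lo+.03); print(round(lo-s.min(),3),t[k].min(),t[k].max(),k.sum())
# mat
mk=np.zeros((480,640),np.uint8); mk[195:310,370:465]=((Z>.0022)&(Z<.007))[195:310,370:465]
mk=cv2.morphologyEx(mk,cv2.MORPH_OPEN,np.ones((3,3))); n,l,st,c=cv2.connectedComponentsWithStats(mk); k=1+np.argmax(st[1:,4])
v,u=np.nonzero(l==k); M=ray(np.stack([u,v],1),.004,m)[:,:2]; print('mat',cv2.minAreaRect(M.astype(np.float32)),len(M))
# pin
pin=reg&(Z>.030)&(Z<.045)
Q=P[pin]; s2=(Q[:,:2])@a-s.min(); t2=Q[:,:2]@b
print('pin pts'); 
for lo in np.arange(0.0,.27,.015):
    k=(s2>=lo)&(s2<lo+.015)
    if k.sum()>3: print(round(lo,3),k.sum(),np.percentile(t2[k],[2,50,98]),Q[k,2].max())
E
```

```text
along 0.001254350175881934 0.2699108418466709 across pct [0.3999 0.4286 0.4293 0.4316 0.5783 0.5809 0.5818 0.601 ]
0.0 0.427867924641272 0.5824017423871639 313
0.03 0.4280545032582154 0.582515414430425 109
0.06 0.42765000708748513 0.5896518879266319 86
0.09 0.39987338009353096 0.6010083202297771 25
0.12 0.42823132518409224 0.582370252625337 94
0.15 0.4280235878510246 0.5826138246663473 107
0.18 0.42841883303796074 0.582354444487212 520
0.21 0.4280028959157388 0.5825983384697271 612
0.24 0.428398756702882 0.5827126577637388 588
mat ((0.4837267994880676, -0.34423989057540894), (0.015091601759195328, 0.022403381764888763), 14.586013793945312) 36
pin pts
0.0 5 [0.4285 0.4288 0.5594] 0.043793775896747586
0.015 27 [0.4287 0.5211 0.5709] 0.042752813856040614
0.03 63 [0.4288 0.5212 0.5715] 0.04444214100335467
0.045 58 [0.429  0.5198 0.5712] 0.04497995053685048
0.06 55 [0.4291 0.5174 0.5709] 0.04361168713356323
0.075 17 [0.4285 0.5126 0.5279] 0.043438355470439574
0.12 4 [0.4338 0.5157 0.5687] 0.04143874783881781
0.135 64 [0.4289 0.5108 0.5712] 0.04427356087970594
0.15 51 [0.4288 0.5099 0.5711] 0.0434844377869024
0.165 60 [0.4408 0.5076 0.5708] 0.04403467647546194
0.18 45 [0.4292 0.5077 0.5709] 0.04413754561879224
0.195 4 [0.4286 0.4287 0.4293] 0.042064476859100176
0.24 4 [0.4286 0.429  0.429 ] 0.042170859210674615
0.255 4 [0.4288 0.4288 0.4291] 0.04225310916401007
```

```bash
python3 - <<'E'
from h import *
np.set_printoptions(precision=4,suppress=True)
L=load('top0.png'); m=L; P=pts(L['d'],m); p=L['p']; Z=P[...,2]
f=p.astype(float); r=cv2.GaussianBlur((f[...,0]-f[...,2])/f.sum(2),(5,5),0); r2=cv2.GaussianBlur(f[...,1]/f[...,0],(5,5),0)
win=np.s_[195:310,372:465]
w=r2[win]; print('g/r cork',r2[230:270,400:430].mean(),r2[230:270,400:430].std(),'table',r2[200:300,358:375].mean(),r2[200:300,358:375].std())
th=(r2[230:270,400:430].mean()+r2[200:300,358:375].mean())/2
mk=np.zeros((480,640),np.uint8); mk[win]=w<th
mk=cv2.morphologyEx(cv2.morphologyEx(mk,cv2.MORPH_OPEN,np.ones((5,5))),cv2.MORPH_CLOSE,np.ones((7,7)))
n,l,st,c=cv2.connectedComponentsWithStats(mk); k=1+np.argmax(st[1:,4])
v,u=np.nonzero(l==k); M=ray(np.stack([u,v],1),.004,m)[:,:2]; print('mat',cv2.minAreaRect(M.astype(np.float32)),M.mean(0),len(M))
h=np.radians(-105.5); y=np.array([np.cos(h),np.sin(h),0]); z=np.array([0,0,-1.]); x=np.cross(y,z)
go([.5193,-.0082,.2],R.from_matrix(np.stack([x,y,z],1)))
E
```

```text
g/r cork 0.7658379128017829 0.0016569550494997375 table 0.8089342307678753 0.0016726327540061178
mat ((0.4942924380302429, -0.3226638734340668), (0.23873190581798553, 0.1596749871969223), 7.298543930053711) [ 0.4924 -0.3224] 4658
turn [-0.07  0.03 33.25] shift [ 0.4922 -0.4834  0.0311]
```

Emit:
carry_out:
  targets: "0 0 5 0.05 -0.05 0 0.8;0 0 10 0.1 -0.1 0.005 0.8;0 0 15 0.14 -0.14 0.01 0.8;0 0 19 0.18 -0.18 0.01 0.8;0 0 23 0.22 -0.22 0.01 0.8;0 0 27 0.26 -0.26 0.01 0.8;0 0 30 0.3 -0.3 0.015 0.8;0 0 33 0.34 -0.34 0.02 0.8;0 0 33.2 0.38 -0.38 0.02 0.8;0 0 33.2 0.42 -0.415 0.02 0.8"
  squeeze: 40

```text
time: 1.4
tcp_pos: [0.4719, -0.0935, 0.2111]
ee_rot: [-0.001, 0.991, -0.134, -0.0]
wrist_force: [1.5, 0.1, 0.2]
finger_gap: 0.899
```

```bash
cat > g.py <<'E'
from h import *
def down(head,tilt=0,about=None):
    h=np.radians(head); y=np.array([np.cos(h),np.sin(h),0]); z=np.array([0,0,-1.])
    return R.from_matrix(np.stack([np.cross(y,z),y,z],1))
E
python3 -c "
from g import *
go([.5193,-.0082,.2],down(-105.5)); print(arm.observe()['qpos'].round(2), Rt()[0])"
```

```text
turn [-0.06  0.04  0.07] shift [ 0.023  -0.0948  0.0112]
[ 0.36  0.23 -0.26  2.01  0.07  0.91 -1.78] [ 0.47193322 -0.09352249  0.21108816]
```

Emit:
carry_out:
  targets: "0 0 0 0.01 -0.05 0.01 0.8;0 0 0 0.023 -0.095 0.02 0.8;0 0 0 0.023 -0.095 0.06 0.8;0 0 0 0.023 -0.095 0.09 0.8;0 0 0 0.023 -0.095 0.115 0.8;0 0 0 0.023 -0.095 0.13 0.8;0 0 0 0.023 -0.095 0.138 0.8;0 0 0 0.023 -0.095 0.138 0.8"

```text
time: 2.4
tcp_pos: [0.5194, -0.0079, 0.0732]
ee_rot: [-0.001, 0.991, -0.134, -0.0]
wrist_force: [0.2, -0.4, 0.4]
finger_gap: 0.9
```

```bash
python3 -c "
from g import *
go([.5193,-.0082,.073],down(-105.5)); p,d,m=shot('side','s1.png'); s=cv2.resize(p[150:300,250:450],None,fx=3,fy=3)
w=shot('wrist','w1.png')[0]
cv2.imwrite('pics/c2.png',np.hstack([s,cv2.resize(w,(200*1,450))])[...,::-1])"
```

```text
turn [-0.06  0.05  0.07] shift [0.     0.0003 0.0002]
```

View pics/c2.png

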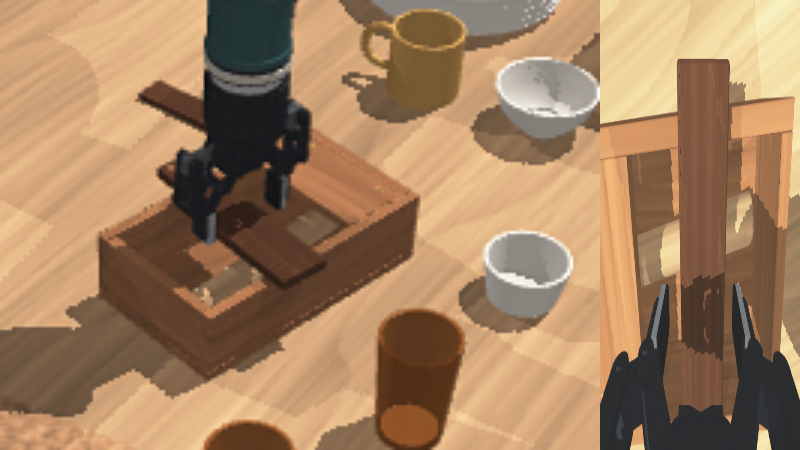

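Fingers straddle the board, one in the open box on each side (wrist crop ~(655,330) and (740,330)). Closing on it and lifting.

Emit:
carry_out:
  targets: "0 0 0 0 0 0 0;0 0 0 0 0 0 -0.5;0 0 0 0 0 0 -0.5;0 0 0 0 0 0 -0.5;0 0 0 0 0 -0.02 -0.5;0 0 0 0 0 -0.05 -0.5;0 0 0 0 0 -0.08 -0.5;0 0 0 0 0 -0.08 -0.5"

```text
time: 3.5
tcp_pos: [0.5215, -0.008, 0.1563]
ee_rot: [-0.001, 0.991, -0.134, 0.003]
wrist_force: [-0.4, -0.0, -0.4]
finger_gap: 0.596
```

```bash
python3 -c "
from g import *
np.set_printoptions(precision=4,suppress=True)
c=np.array([.4943,-.3227]); h=7.3
e=np.array([np.cos(np.radians(h)),np.sin(np.radians(h))]); t=c+.005*e
print(t); go([*t,.10],down(h-90)); print(arm.observe()['finger_gap'])
p,d,m=shot('top','t2.png'); P=pts(d,m);Z=P[...,2]
b=(Z>.14)&(Z<.18)&(abs(P[...,0]-.52)<.2)&(abs(P[...,1])<.1)&(p.max(2)>0)
print(Z[b].mean() if b.any() else 0,b.sum())"
```

```text
[ 0.4993 -0.3221]
turn [ -0.07  -0.35 -22.74] shift [0.0618 0.3088 0.0559]
0.596332896568208
0 0
```

Emit:
carry_out:
  targets: "0 0 -3 0.006 0.03 0 -0.5;0 0 -7 0.013 0.07 0 -0.5;0 0 -11 0.02 0.11 0 -0.5;0 0 -15 0.03 0.15 0 -0.5;0 0 -19 0.04 0.19 0 -0.5;0 0 -22.7 0.047 0.23 0 -0.5;0 -0.3 -22.7 0.054 0.265 0.01 -0.5;0 -0.3 -22.7 0.06 0.29 0.03 -0.5;0 -0.3 -22.7 0.062 0.309 0.05 -0.5;0 -0.3 -22.7 0.062 0.309 0.056 -0.5"

```text
time: 4.8
tcp_pos: [0.4957, -0.3232, 0.0958]
ee_rot: [-0.002, 0.998, 0.062, -0.003]
wrist_force: [0.5, 0.6, -0.0]
finger_gap: 0.594
```

```bash
python3 -c "
from g import *
go([.4993,-.3221,.0025],down(7.3-90)); print(arm.observe()['finger_gap'])
p=shot('side','s2.png')[0]; cv2.imwrite('pics/c3.png',cv2.resize(p[200:350,170:370],None,fx=3,fy=3)[...,::-1])"
```

```text
turn [-0.22  0.33 -0.22] shift [ 0.0042 -0.0003  0.0932]
0.5939876285269983
```

View pics/c3.png

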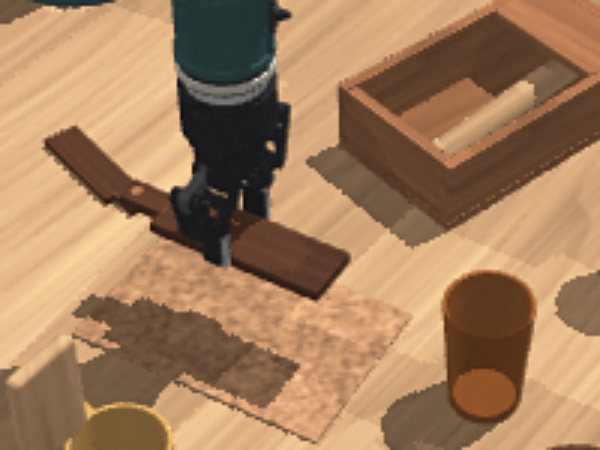

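The board hangs level over the mat, decoy board clear behind it. Lowering.

Emit:
carry_out:
  targets: "0 0 0 0.002 0 0.03 -0.5;0 0 0 0.004 0 0.06 -0.5;0 0 0 0.004 0 0.08 -0.5;0 0 0 0.004 0 0.088 -0.5;0 0 0 0.004 0 0.091 -0.5;0 0 0 0.004 0 0.092 -0.5;0 0 0 0.004 0 0.092 -0.5"

```text
time: 5.72
tcp_pos: [0.5004, -0.3211, 0.0047]
ee_rot: [-0.002, 0.998, 0.063, -0.002]
wrist_force: [-0.2, 0.4, -0.2]
finger_gap: 0.593
```

```bash
python3 -c "
from g import *
go([.4993,-.3221,.0015],down(7.3-90)); s=arm.observe();print(s['wrist_force'],s['tcp_pos'])"
```

```text
turn [-0.21  0.23 -0.12] shift [-0.0012  0.0008  0.0032]
[-0.22612485  0.37301128 -0.16498121] [ 0.50037006 -0.32114774  0.00469075]
```

Emit:
carry_out:
  targets: "0 0 0 0 0 0.002 -0.5;0 0 0 0 0 0.003 -0.5;0 0 0 0 0 0.003 -0.5;0 0 0 0 0 0.003 0.2;0 0 0 0 0 0.003 0.5;0 0 0 0 0 0.003 0.7;0 0 0 0 0 -0.02 0.7;0 0 0 0 0 -0.07 0.7;0 0 0 0 0 -0.12 0.7;0 0 0 0 0 -0.15 0.7"

```text
time: 6.98
tcp_pos: [0.5019, -0.322, 0.1573]
ee_rot: [-0.001, 0.998, 0.063, -0.001]
wrist_force: [0.6, 0.2, -0.4]
finger_gap: 0.851
```

Emit:
carry_out:
  targets: "0 0 0 0.02 -0.05 -0.03 0.2;0 0 0 0.03 -0.1 -0.05 0.2;0 0 0 0.03 -0.15 -0.06 0.2;0 0 0 0.03 -0.2 -0.06 0.2;0 0 -5 0 -0.25 -0.06 0.2;0 0 -10 -0.02 -0.28 -0.06 0.2;0 0 -10 -0.03 -0.3 -0.06 0.2;0 0 -10 -0.03 -0.3 -0.06 0.2"

```text
time: 7.98
tcp_pos: [0.4347, -0.0276, 0.2181]
ee_rot: [-0.001, 0.989, 0.149, -0.0]
wrist_force: [0.8, -0.5, 1.1]
finger_gap: 0.601
```

```bash
python3 - <<'E'
from g import *
np.set_printoptions(precision=4,suppress=True)
print(Rt()[0],arm.observe()['qpos'].round(2))
p,d,m=shot('top','t3.png'); w,dw,mw=shot('wrist','w3.png')
cv2.imwrite('pics/c4.png',np.hstack([cv2.resize(p[180:320,210:470],None,fx=2,fy=2),cv2.resize(w,(280,280*480//640+70))[:280]])[...,::-1])
P=pts(d,m); Z=P[...,2]
b=(Z>.009)&(Z<.03)&(abs(P[...,0]-.494)<.14)&(abs(P[...,1]+.3227)<.1)
X=ray(np.argwhere(b)[:,::-1],.016,m)[:,:2]; print('board',cv2.minAreaRect(X.astype(np.float32)),Z[b].mean(),Z[b].min(),Z[b].max())
for n,dd,mm in(('top',d,m),('wrist',dw,mw)):
    P=pts(dd,mm); a=np.array([.2166,.9763]); bb=np.array([.9763,-.2166]); c=np.array([.5227,.0229])
    q=P[...,:2]-c; x=q@bb; y=q@a; k=(dd>0)&(abs(x)<.055)&(y>-.121)&(y<.05)&(P[...,2]>.018)&(P[...,2]<.045)
    print(n,k.sum())
    if k.sum()<50: continue
    X=x[k];Y=y[k];ZZ=P[...,2][k]; print('y ext',np.percentile(Y,[0.5,2,98]),'z max',np.percentile(ZZ,98))
    for lo in np.arange(-.12,.05,.02):
        j=(Y>=lo)&(Y<lo+.02)
        if j.sum()>4: print(round(lo,2),j.sum(),np.percentile(X[j],[3,50,97]),np.percentile(ZZ[j],95))
E
```

```text
[ 0.4347 -0.0276  0.2181] [ 0.43  0.16 -0.47  2.09  0.09  0.91 -1.37]
board ((0.5079518556594849, -0.3174959719181061), (0.2626713812351227, 0.15729078650474548), 7.963900566101074) 0.015204090305877679 0.009008150155072657 0.024654393605136382
top 2
wrist 8440
y ext [-0.1116 -0.1087  0.0469] z max 0.04083597132415698
-0.12 578 [0.0038 0.0168 0.0309] 0.040462551166707564
-0.1 963 [0.0024 0.016  0.0301] 0.04042972855148706
-0.08 990 [0.0006 0.0142 0.0283] 0.04038372626742265
-0.06 1017 [-0.0012  0.0125  0.0266] 0.04044960286272165
-0.04 1042 [-0.003   0.0107  0.0249] 0.04046201420617029
-0.02 1072 [-0.0048  0.0089  0.023 ] 0.0405135606553125
0.0 1093 [-0.0066  0.0071  0.0211] 0.040498229713353956
0.02 1113 [-0.0084  0.0053  0.0194] 0.040481537650302775
0.04 572 [-0.0097  0.0041  0.018 ] 0.04046636966544855
```

View pics/c4.png

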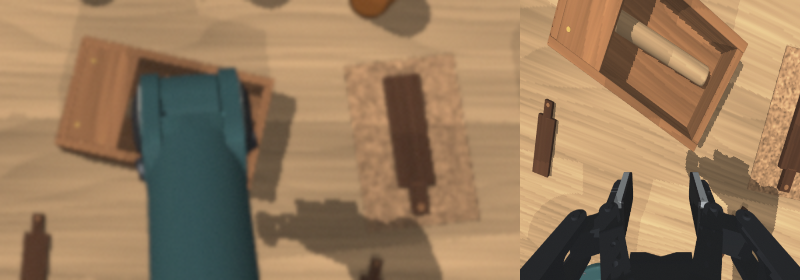

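The board lies flat on the mat, released, centred (crop (409,143) vs mat (412,137)); the pin is fully visible in the box. Now to the pin.

```bash
cat >> g.py <<'E'
A=np.array([.2166,.9763]);B=np.array([.9763,-.2166]);C=np.array([.5227,.0229])
def w(x,y,z): return np.array([*(C+x*B+y*A),z])
def box(p): q=np.asarray(p)[...,:2]-C; return np.stack([q@B,q@A],-1)
E
python3 -c "
from g import *
print(w(.0108,-.03,.2)); go(w(.0108,-.03,.2),down(-7.4))"
```

```text
[ 0.52674604 -0.00872828  0.2       ]
turn [-9.000e-02 -3.000e-02 -6.553e+01] shift [0.0931 0.0072 0.018 ]
```

Emit:
carry_out:
  targets: "0 0 -10 0.02 0 0 0.2;0 0 -20 0.04 0.004 0 0.2;0 0 -30 0.06 0.007 0 0.2;0 0 -40 0.08 0.007 0 0.2;0 0 -50 0.093 0.007 0 0.2;0 0 -58 0.093 0.007 0.01 0.2;0 0 -65.5 0.093 0.007 0.018 0.2;0 0 -65.5 0.093 0.007 0.018 0.2;0 0 -65.5 0.093 0.007 0.018 0.2"

```text
time: 9.2
tcp_pos: [0.5272, -0.0093, 0.2]
ee_rot: [-0.001, 0.753, 0.658, 0.0]
wrist_force: [0.0, -0.5, -0.5]
finger_gap: 0.599
```

```bash
python3 -c "
from g import *
go(w(.0108,-.03,.016),down(-7.4)); print(Rt()[0],arm.observe()['qpos'].round(2))
p,d,m=shot('wrist','w4.png');P=pts(d,m);b=box(P);x,y=b[...,0],b[...,1];Z=P[...,2]
for lo in (-.11,-.09,-.07,0,.02):
    k=(d>0)&(abs(x)<.05)&(y>lo)&(y<lo+.02)&(Z>.02)&(Z<.045)
    if k.sum()>9: print(lo+.01,k.sum(),np.percentile(x[k],[2,50,98]).round(4),Z[k].max())
"
```

```text
turn [-0.05 -0.08 -0.26] shift [ 0.0003 -0.0003  0.184 ]
[ 0.52716305 -0.0093455   0.199982  ] [ 0.48  0.38 -0.63  1.9   0.27  0.95 -0.42]
-0.1 715 [0.0027 0.0168 0.031 ] 0.04177155252184921
-0.08 763 [0.0013 0.0154 0.0295] 0.041638241921943854
-0.060000000000000005 815 [-0.001   0.0136  0.0281] 0.04149463152525247
0.01 987 [-0.0067  0.0076  0.0216] 0.04151019286534649
0.03 1068 [-0.0089  0.0055  0.0201] 0.04172709588851813
```

Consistent. Descend and grasp gently first, then firm.

Emit:
carry_out:
  targets: "0 0 0 0 0 0.05 0.2;0 0 0 0 0 0.1 0.2;0 0 0 0 0 0.14 0.2;0 0 0 0 0 0.165 0.2;0 0 0 0 0 0.178 0.2;0 0 0 0 0 0.183 0.2;0 0 0 0 0 0.183 0.2"

```text
time: 10.12
tcp_pos: [0.5226, -0.008, 0.0161]
ee_rot: [-0.003, 0.752, 0.659, -0.003]
wrist_force: [-9.1, 3.7, -2.2]
finger_gap: 0.599
```

Emit:
carry_out:
  targets: "0 0 0 0 0 0 0;0 0 0 0 0 0 -0.4;0 0 0 0 0 0 -0.6;0 0 0 0 0 0 -0.6;0 0 0 0 0 0 -0.6"
  squeeze: 60

```text
time: 10.75
tcp_pos: [0.5237, -0.0081, 0.017]
ee_rot: [-0.002, 0.753, 0.658, -0.002]
wrist_force: [-1.2, -0.3, 6.0]
finger_gap: 0.322
```

```bash
python3 - <<'E'
from g import *
np.set_printoptions(precision=4,suppress=True)
s=arm.observe(); p0,R0=Rt(); print(s['finger_gap'],s['wrist_force'],p0,box(p0),R0.as_matrix()[:,0])
p,d,m=shot('wrist'); P=pts(d,m);b=box(P);x,y=b[...,0],b[...,1];Z=P[...,2]
for lo in (-.11,-.09,-.07,0,.02):
    k=(d>0)&(abs(x)<.05)&(y>lo)&(y<lo+.02)&(Z>.02)&(Z<.05)
    if k.sum()>9: print(lo+.01,k.sum(),np.percentile(x[k],[2,50,98]).round(4),Z[k].max())
# pin inner end pivot in tool frame: ends along tool x
inn=w(.0054-.079*.0892,.109,.025); L=(inn-p0)@R0.as_matrix(); print('inner end in tool',L)
# pivot about inner end bottom (pin axis z .025 -> bottom .010), +2mm lift, tilt th
z=np.array([0,0,1.])
for th in (5,10,15,19):
    ax=R0.as_matrix()[:,1]
    for sg in(1,):
        Rn=R.from_rotvec(sg*np.radians(th)*ax)
        ip=inn-[0,0,.015]; pn=ip+Rn.apply(p0-ip)+[0,0,.002]
        print(th,'turn',np.degrees((R0.inv()*(Rn*R0)).as_rotvec()),'shift',R0.inv().apply(pn-p0), 'world',pn)
E
```

```text
0.32224074387672846 [-1.2114 -0.3277  5.9946] [ 0.5237 -0.0081  0.017 ] [ 0.0077 -0.0301] [ 0.1329  0.9911 -0.0003]
-0.08 619 [-0.0026  0.0095  0.0259] 0.04117808735100238
-0.060000000000000005 3104 [-0.0036  0.0103  0.0242] 0.041458378111751314
0.01 4937 [-0.0096  0.0043  0.0181] 0.04204672766607303
0.03 5763 [-0.0114  0.0025  0.0164] 0.04174932313511496
inner end in tool [ 0.1394  0.0024 -0.008 ]
5 turn [0. 5. 0.] shift [-0.0001 -0.      0.0102] world [ 0.5237 -0.0082  0.0069]
10 turn [ 0. 10.  0.] shift [ 0.0009 -0.      0.0223] world [ 0.5237 -0.0072 -0.0053]
15 turn [-0. 15. -0.] shift [ 0.0029 -0.      0.0343] world [ 0.5239 -0.0052 -0.0173]
19 turn [ 0. 19.  0.] shift [ 0.0053 -0.      0.0438] world [ 0.5241 -0.0028 -0.0267]
```

```bash
python3 - <<'E'
from g import *
np.set_printoptions(precision=4,suppress=True)
p0,R0=Rt(); M=R0.as_matrix(); inn=p0+M@np.array([.1394,0,-.008]); 
for th in (0,2,4,6,8,10,12,14,16,18,19):
    Rn=R.from_rotvec(-np.radians(th)*M[:,1]); ip=inn-[0,0,.015]
    pn=ip+Rn.apply(p0-ip)+[0,0,.002]
    print(th,R0.inv().apply(pn-p0),pn)
d=Rn.apply(-M[:,0]); print('draw dir in tool-now',R0.inv().apply(d))
E
```

```text
0 [-0.    -0.    -0.002] [ 0.5238 -0.0081  0.0191]
2 [ 0.0003 -0.     -0.0069] [ 0.5239 -0.0078  0.0239]
4 [ 0.0008 -0.     -0.0117] [ 0.524  -0.0073  0.0288]
6 [ 0.0015 -0.     -0.0165] [ 0.5241 -0.0067  0.0336]
8 [ 0.0023 -0.     -0.0213] [ 0.5242 -0.0058  0.0384]
10 [ 0.0033 -0.     -0.0261] [ 0.5244 -0.0048  0.0432]
12 [ 0.0045 -0.     -0.0308] [ 0.5246 -0.0037  0.0479]
14 [ 0.0058 -0.     -0.0355] [ 0.5248 -0.0024  0.0526]
16 [ 0.0073 -0.     -0.0402] [ 0.525  -0.0009  0.0572]
18 [ 0.009  -0.     -0.0447] [0.5253 0.0008 0.0618]
19 [ 0.0099 -0.     -0.047 ] [0.5254 0.0016 0.0641]
draw dir in tool-now [-0.9455 -0.     -0.3256]
```

Emit:
carry_out:
  targets: "0 0 0 0 0 -0.002 -0.6;0 -2 0 0 0 -0.007 -0.6;0 -4 0 0 0 -0.012 -0.6;0 -6 0 0 0 -0.0165 -0.6;0 -8 0 0.001 0 -0.0215 -0.6;0 -10 0 0.002 0 -0.026 -0.6;0 -12 0 0.0025 0 -0.031 -0.6;0 -12 0 0.0025 0 -0.031 -0.6;0 -12 0 0.0025 0 -0.031 -0.6"

```text
time: 11.92
tcp_pos: [0.5242, -0.0059, 0.0479]
ee_rot: [0.066, 0.748, 0.655, -0.081]
wrist_force: [-0.2, -0.3, -1.2]
finger_gap: 0.325
```

```bash
cat > chk.py <<'E'
from g import *
np.set_printoptions(precision=4,suppress=True)
def chk():
    s=arm.observe(); p0,R0=Rt(); M=R0.as_matrix(); print(s['finger_gap'],'F',s['wrist_force'],'T',s['wrist_torque'],p0,'tilt',np.degrees(np.arcsin(M[2,0])))
    p,d,m=shot('wrist'); P=pts(d,m); Q=(P-p0)@M
    # pin top surface in tool frame: points near tool y=0
    for lo in (-.09,-.07,-.05,.02,.04,.06,.08,.1,.12):
        k=(d>0)&(abs(Q[...,1])<.004)&(Q[...,0]>lo)&(Q[...,0]<lo+.01)&(Q[...,2]<.0)&(Q[...,2]>-.06)
        if k.sum()>9: print('x',round(lo+.005,3),'top z',np.median(Q[...,2][k]).round(4),'world z',np.median(P[...,2][k]).round(4),k.sum())
chk()
E
python3 chk.py
```

```text
0.32454596484548137 F [-0.2418 -0.305  -1.187 ] T [ 0.2354 -0.0458  0.0275] [ 0.5242 -0.0059  0.0479] tilt -12.029526753165706
x -0.045 top z -0.0224 world z 0.0786 136
x 0.025 top z -0.0223 world z 0.0645 667
x 0.045 top z -0.0221 world z 0.0602 765
x 0.065 top z -0.0221 world z 0.0562 763
x 0.085 top z -0.0471 world z 0.0762 1721
```

Pin follows rigidly, no contact force. Continue tilt to 19° and draw out.

```bash
python3 - <<'E'
from g import *
np.set_printoptions(precision=4,suppress=True)
p0,R0=Rt(); M=R0.as_matrix(); bot=p0+M@np.array([.1394,0,.0078]); print('inner bottom',box(bot),bot[2])
for th in (2,4,6,7):
    Rn=R.from_rotvec(-np.radians(th)*M[:,1]); pn=bot+Rn.apply(p0-bot); print(th,R0.inv().apply(pn-p0))
d=Rn.apply(-M[:,0]); print(R0.inv().apply(d))
E
```

```text
inner bottom [-0.0039  0.1061] 0.011206206562581249
2 [ 0.0004 -0.     -0.0049]
4 [ 0.0009 -0.     -0.0097]
6 [ 0.0016 -0.     -0.0145]
7 [ 0.002  -0.     -0.0169]
[-0.9925  0.     -0.1219]
```

Emit:
carry_out:
  targets: "0 -2 0 0 0 -0.005 -0.6;0 -4 0 0 0 -0.01 -0.6;0 -6 0 0 0 -0.015 -0.6;0 -7 0 0 0 -0.0172 -0.6;0 -7 0 0 0 -0.0172 -0.6;0 -7 0 -0.01 0 -0.0185 -0.6;0 -7 0 -0.02 0 -0.0197 -0.6;0 -7 0 -0.03 0 -0.0209 -0.6;0 -7 0 -0.03 0 -0.0209 -0.6"

```text
time: 13.1
tcp_pos: [0.5209, -0.0326, 0.075]
ee_rot: [0.106, 0.743, 0.649, -0.127]
wrist_force: [-0.6, 0.1, -0.6]
finger_gap: 0.328
```

```bash
python3 chk.py; python3 - <<'E'
from g import *
p=shot('side','s5.png')[0]; cv2.imwrite('pics/c5.png',cv2.resize(p[130:290,230:430],None,fx=3,fy=3)[...,::-1])
E
```

```text
0.3276594934236861 F [-0.5718  0.0993 -0.5891] T [ 0.4165 -0.0347 -0.0249] [ 0.5209 -0.0326  0.075 ] tilt -19.061754028291755
x -0.045 top z -0.0221 world z 0.1096 139
x 0.025 top z -0.0222 world z 0.0878 671
x 0.045 top z -0.0221 world z 0.0812 770
x 0.065 top z -0.022 world z 0.0746 911
x 0.085 top z -0.0219 world z 0.068 1051
x 0.105 top z -0.0358 world z 0.0759 387
```

View pics/c5.png

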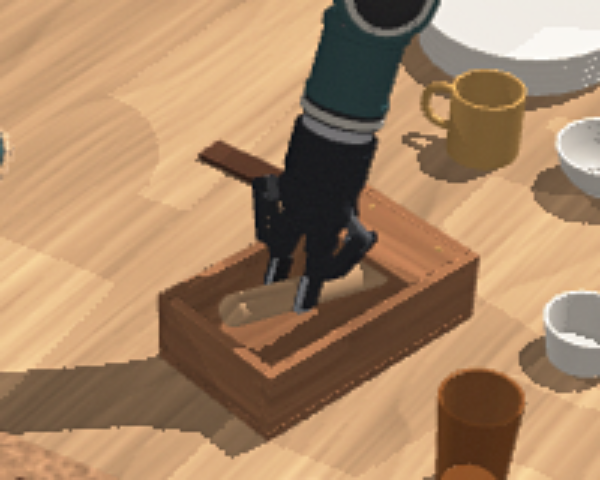

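Free end is up out of the opening above the rim (crop ~(230,310)), the other end still under the cover. Draw out along the pin axis, then lift.

Emit:
carry_out:
  targets: "0 0 0 -0.015 0 0 -0.6;0 0 0 -0.03 0 0 -0.6;0 0 0 -0.045 0 0 -0.6;0 0 0 -0.06 0 0 -0.6;0 0 0 -0.075 0 0 -0.6;0 0 0 -0.075 0 0 -0.6;0 0 0 -0.085 0 -0.028 -0.6;0 0 0 -0.095 0 -0.057 -0.6;0 0 0 -0.105 0 -0.085 -0.6"

```text
time: 14.32
tcp_pos: [0.5122, -0.1013, 0.19]
ee_rot: [0.106, 0.742, 0.65, -0.126]
wrist_force: [-0.2, -0.9, -0.7]
finger_gap: 0.328
```

Emit:
carry_out:
  targets: "0 0 0 -0.01 0 -0.03 -0.6;0 0 0 -0.02 0 -0.06 -0.6;0 0 0 -0.03 0 -0.085 -0.6;0 0 0 -0.035 0 -0.1 -0.6;0 0 0 -0.035 0 -0.1 -0.6;0 0 0 -0.035 0 -0.1 -0.6;0 0 0 -0.035 0 -0.1 -0.6"

```text
time: 15.2
tcp_pos: [0.5123, -0.102, 0.2947]
ee_rot: [0.105, 0.742, 0.65, -0.127]
wrist_force: [0.0, -0.2, -1.2]
finger_gap: 0.327
```

```bash
python3 chk.py; python3 - <<'E'
from g import *
p0,R0=Rt(); M=R0.as_matrix(); print('inner end low',(p0+M@[.1394,0,.008])[2])
p=shot('side','s6.png')[0]; t,d,m=shot('top','t6.png'); cv2.imwrite('pics/c6.png',np.hstack([p[60:400,100:460],t[100:440,200:600]])[...,::-1])
E
```

```text
0.32743332628715976 F [ 0.0411 -0.2019 -1.2471] T [ 0.4545 -0.0745 -0.0612] [ 0.5123 -0.102   0.2947] tilt -18.974380285439892
x -0.045 top z -0.0222 world z 0.3292 135
x 0.025 top z -0.0222 world z 0.3074 674
x 0.045 top z -0.0221 world z 0.3009 765
x 0.065 top z -0.0221 world z 0.2944 906
x 0.085 top z -0.0219 world z 0.2877 1055
x 0.105 top z -0.0219 world z 0.2821 618
inner end low 0.2419484642280939
```

View pics/c6.png

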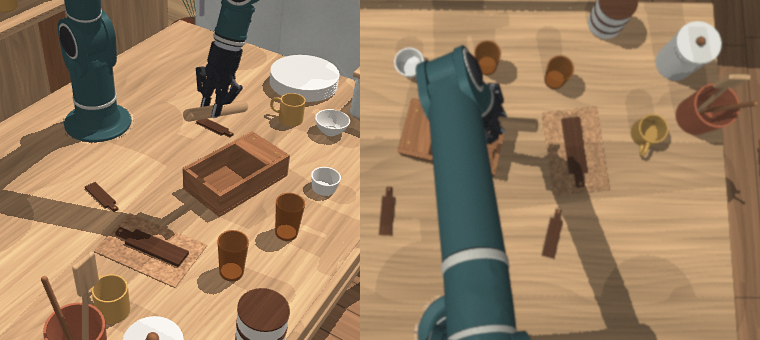

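The pin is held clear of the box, its lowest point about 0.24 m up. The board is flat mid-mat and the crockery has not moved.

```bash
python3 -c "
from workcell import arm
print(arm.hand_in())"
```

```text
the job is handed in; nothing more can be done
None
```

The board is on the mat and the pin is out of the box, held still in the gripper. I handed the job in at about 15 s of robot time.

- **Board:** I gripped it across the blade and turned it to line up with the mat. I lowered it to within about 1 mm of the cork by calculation, then let go. The last pictures show it flat in the middle of the mat. A numeric check of its position was spoiled by depth noise, so its centring was judged by eye.
- **Pin:** I gripped it 3 cm to the free-end side of the box's middle and tilted it 19° with the other end still under the cover. I drew it out along its own axis and then lifted it.
- **Last checks:** The pin was parallel to the gripper along its length, so it had not slipped. Its lowest point was about 0.24 m above the table, roughly 0.165 m above the box top. The wrist felt only about 1.2 N, which is the pin's weight. In the final side and top views the crockery looked unmoved; I did not measure it.
- **One disagreement:** While going down to the pin, the open fingers met a light side contact of about 9 N and ended about 4 mm off to the side. It was well under the limit and gone once the pin was lifted.

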